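# Free a scale-seized tap spindle and put it to soak

### The job

The T-handled spindle has seized with limescale in its brass valve body, which stands in a vice with soft rubber jaws. Work it out upwards by twisting it back and forth while easing it up gently, so that the valve body is not dragged up out of the jaws. Then lower the spindle into the steel tray and let go of it there; set it down, do not drop it.

Things in the scene. Friction and masses are not known exactly. Their poses are not given: they have to be found in the camera images.
- spindle: Seized steel spindle, 94 mm tall, 0.22 kg, upright in a brass valve. Origin: centre of its foot, z up its axis. Pin 28 mm diameter to z 30 mm, neck 11 mm, on top a T-bar 56 mm along x, 14 thick (y), 26 high, centre z 81 mm: grip its thickness, 60 N or more. Stop lug along +x, 26 mm out from the axis, z 32 to 39 mm. A like clean one stands loose on the bench; another valve has a round knob.
- valve_top (a point): Centre of the flat top (60 x 60 mm) of the valve, at the mouth of its 30 mm deep bore, 77 mm above the bench, z up. The spindle's foot starts on the bore's floor, its x within 10 degrees of the valve's x. Two stop pins, 18 mm high, 22 mm from the axis at 64 degrees either side of +x, stop the lug at about 45 degrees each way: swing about 30 degrees each way.
- valve (a joint): Height the valve has slipped up in the soft jaws, m; 0 (resting on the fixed vice) at the start, 0.01 at most. It slips if pulled up with 14 N, and cannot turn. Scale grips the pin (20 to 35 N, up to 0.5 N m) for the first 13 mm of its way up, then it is loose. Pulled straight, the valve comes along; while the spindle turns, 2 to 4 mm of lift per radian goes easily.
- tray: Shallow open steel tray, fixed on the bench, 200 mm (x) by 180 mm (y), 40 mm high, walls and floor 4 mm. Origin: centre of its underside, z up. A small brass collar lies in its +x +y corner.
Mind the look-alikes: they are no part of the job. What is shaped like the part that bears valve_top but pink is not meant. What is shaped like the spindle but red is not meant.

How it is judged:
On the way, in this order (a step that is already met when the one before it is completed fails the run):
1. the spindle is out of the bore (z of spindle in the frame of valve_top above 0.003 m), for 0.1 s.
2. the spindle, still held by the fingers, has been lowered into the tray, its foot within 25 mm of the tray's floor (z of spindle in the frame of tray below 0.029 m and x of spindle in the frame of tray between -0.1 and 0.1 m and y of spindle in the frame of tray between -0.09 and 0.09 m and contact force between the fingers and spindle above 1 N), for 0.05 s.
At the end, for the whole second after the job is handed in: the spindle rests in the tray, standing or lying (its foot inside the tray's 200 x 180 mm outline and less than 70 mm above its underside), at rest and let go; the valve body sits in its jaws, no more than 10 mm up (x of spindle in the frame of tray between -0.1 and 0.1 m and y of spindle in the frame of tray between -0.09 and 0.09 m and z of spindle in the frame of tray below 0.07 m and linear speed of spindle below 0.05 m/s and value of joint valve below 0.01 m); the robot touches nothing.
It fails at once if the valve body is dragged up more than 10 mm in the soft jaws (value of joint valve above 0.01 m).
It also fails if it takes over 54 s, if anything falls off the work surface, if the arm or the gripper's body presses on something with over 40 N, if the wrist force passes 120 N, or if a joint passes its speed limit or range.

### The arm

A 7-joint arm with a two-finger parallel gripper is mounted at the origin on the work surface. World frame = base frame: x ahead of the robot, y to its left, z up, the work surface at z = 0. Lengths are in m, angles in rad, forces in N, time in s.
With the tool pointing down it reaches from about 0.35 to 0.9 m from the base axis. Payload 8.1 kg.
Tool frame: the origin (TCP) lies where the fingers leave the gripper's body, on its centre line; the fingertips stand 66 mm ahead of it and the grasp point (between the pads) lies 47 mm ahead of it; z points along the fingers, y is the line along which they close (so a half turn about z gives the same grasp; the last joint's range is limited). The gripper opens to 92 mm and grips with 3 to 60 N. Pads are 19 mm wide; open, the fingers measure 130 mm over their backs; the gripper's body (75 mm by 190 mm) begins 47 mm behind the grasp point.
Start: joints at [1.084, 0.434, 0.025, 1.573, -0.012, 1.134, -0.075], TCP at [0.234, -0.58, 0.292] pointing down, gripper open.
Joint ranges: [-2.62, 2.62], [-0.44, 2.09], [-1.27, 1.32], [0.08, 2.57], [-1.32, 4.46], [0.12, 2], [-2.74, 2.74]. Speed limits (rad/s): [2.22, 2.22, 3.01, 3.01, 3.14, 3.14, 3.14].

### API

Orientations are given as a rotation vector (axis times angle).
In Python, from cell import arm gives the robot as it stands.
- The arm moves only by the tool send_rows, never from a script. Its argument "motion" is text: rows parted by semicolons, each of 7 numbers parted by spaces: the closure, from 0 (fully open) to 1 (shut), then the shift along the world's x, y, z in m, then the turn, a rotation vector about the world's x, y, z in degrees. A call has 1 to 5 rows; each row shifts and turns the commanded pose from where the row before left it; what a row does not reach is not made up. A row lasts 1/8 s, in which the tool goes at most 62.5 mm and 10.7 degrees, less where a joint would pass 70% of its speed; a pose out of reach is approached as far as the arm can. A call is refused whole if a number of a shift passes 0.0625 or a number of a turn 10.7, either way. A call with a gripper value outside its range is refused whole. The fingers move at their own pace and stop on an object; "force" is the grip in N (left out, the last holds). Time passes only in rows, so rows that do not move let the fingers close. It gives the time, the measured TCP pose, the force, the opening and the grip force at its end, in the units of the state.
- arm.observe(): the state, without advancing time (a new reading comes with each control period).
- arm.get_image(name): name is "scene" or "top"; returns (picture, depth): 480x640x3 uint8, blue, green, red; 480x640 float32, m along the optical axis (not along the pixel's ray), 0 where there is no reading.
- arm.camera_model(name): a dict with "fx", "fy", "cx", "cy" (pixels), "view" (4x4, takes a point from world to camera coordinates). Camera axes: x right, y down, z forward; pixel columns grow to the right and rows downward; lengths in m; the calibration is good to about 2 mm. A picture is of the moment at which its call begins. camera_model takes no time and is no camera call.
- arm.sign_off(): hands the job in; it is judged then, once.
The state is a dict: "clock": time; "joints": joint angles; "dq": joint speeds; "joint_efforts": joint torques, N m; "position": TCP position; "ee_rot": TCP orientation; "force": force on the tool from outside, world axes, zero at the start; "ft_torque": the same for the moment, N m; "width": opening from 0.0 (shut) to 1.0 (fully open); "gripper_force": force on a finger pad.
Only numpy, scipy, OpenCV 4.12 (cv2) and the standard library are available. Lean on these libraries where they do the work, as an engineer would, in place of code of your own. Each camera call takes 0.05 s, during which the arm holds its last target. There are 200 camera calls.

## Working session

There is one attempt and no reset: what is moved stays moved. The work goes in short steps, Python scripts to look and compute and a tool call to move; the robot and the scene stay as the last step left them, time stands still between calls to the robot, and variables do not carry over. Pictures are saved under pics/ and viewed, at most 10 in all, crops included, and the job is handed in when it is done.

Besides the shell and the picture viewer there is one more tool, called after "Call:" as name(argument=value, ...) on one line, values as JSON. send_rows: Moves the arm, as the interface text tells. Its arguments: {"type":"object","properties":{"motion":{"type":"string"},"force":{"type":"number"}},"required":["motion"]}

```bash
mkdir -p pics
python3 - <<'E'
from cell import arm
import cv2,numpy as np
print(arm.observe())
for n in("scene","top"):
    im,d=arm.get_image(n); m=arm.camera_model(n); print(n,m)
    cv2.imwrite(f"pics/{n}0.png",im); np.savez(f"{n}0.npz",im=im,d=d,**m)
E
```

```text
{'clock': 0.0, 'joints': array([ 1.0843878 ,  0.43521486,  0.0249468 ,  1.57409626, -0.01158008,
        1.1340039 , -0.07512177]), 'dq': array([ 3.67610052e-04, -8.30286572e-04, -7.69375595e-04, -6.47571231e-04,
       -9.71146019e-04, -8.60946974e-05,  6.37609822e-04]), 'joint_efforts': array([-6.45871478e-04, -6.67850733e+01,  9.84454639e-01, -3.14464331e+01,
       -6.06876751e-02,  4.26101417e-02,  1.66374571e-04]), 'position': array([ 0.2338436 , -0.57916119,  0.29144996]), 'ee_rot': array([-3.08245413e+00, -5.98811233e-01,  7.01497001e-04]), 'force': array([-0.76797528, -0.27521989,  0.4278131 ]), 'ft_torque': array([ 0.01496302, -0.04970209,  0.00010949]), 'gripper_force': 0.0, 'width': 1.000751914172169}
scene {'fx': 441.5525710316336, 'fy': 441.5525710316336, 'cx': 317.5210709639003, 'cy': 229.77732869604978, 'view': array([[ 8.22440434e-01,  5.68850937e-01,  5.85692145e-04,
        -3.65914950e-01],
       [ 4.50096873e-01, -6.50116394e-01, -6.12177653e-01,
        -2.04251240e-01],
       [-3.47857063e-01,  5.03743273e-01, -7.90720038e-01,
         1.11752192e+00],
       [ 0.00000000e+00,  0.00000000e+00,  0.00000000e+00,
         1.00000000e+00]])}
top {'fx': 545.1905034185992, 'fy': 545.1905034185992, 'cx': 318.2862745332302, 'cy': 240.0779056511676, 'view': array([[-9.45332227e-02, -9.95521706e-01,  5.03652955e-05,
        -1.03895052e-02],
       [-9.65384664e-01,  9.16591009e-02, -2.44194717e-01,
         4.78017615e-01],
       [ 2.43096525e-01, -2.31331355e-02, -9.69726218e-01,
         9.47607703e-01],
       [ 0.00000000e+00,  0.00000000e+00,  0.00000000e+00,
         1.00000000e+00]])}
```

View pics/scene0.png

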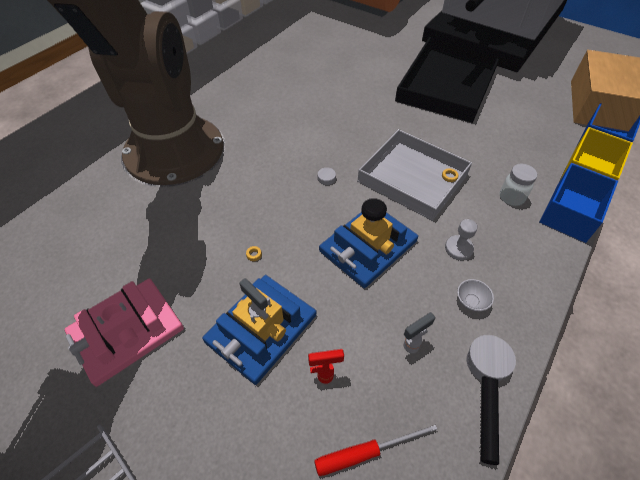

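View pics/top0.png

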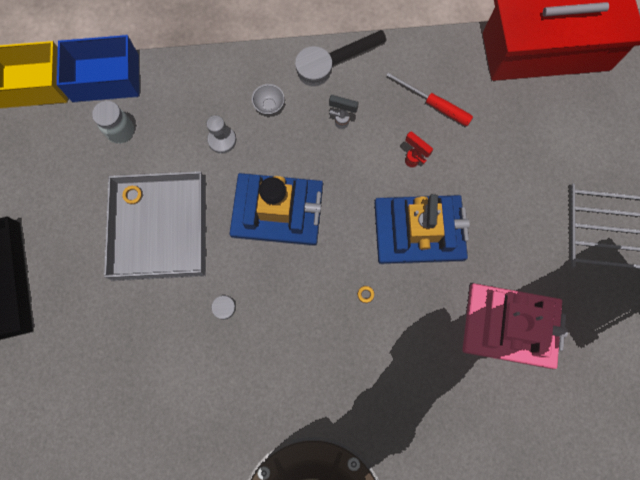

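Candidates (top picture): the T-bar in the brass valve at (431,210), the black-knob valve at (272,190), the loose grey spindle at (343,105), the red spindle at (418,147) and the pink body at (530,325). The T-bar in the brass valve fits, because it is the only T-handled spindle standing in a brass valve. It is at (253,293) in the scene picture. The tray is at (155,225) in top.

```bash
cat > h.py <<'E'
import numpy as np,cv2
def cloud(im,d,m,box=None):
    v,u=np.mgrid[0:480,0:640]; ok=d>0
    if box: ok&=(u>=box[0])&(u<box[2])&(v>=box[1])&(v<box[3])
    z=d[ok];p=np.c_[(u[ok]-m['cx'])/m['fx']*z,(v[ok]-m['cy'])/m['fy']*z,z]
    V=m['view'];return (p-V[:3,3])@V[:3,:3],im[ok].astype(int)
def rect(P):
    r=cv2.minAreaRect(P[:,:2].astype(np.float32)*1000);return np.round(cv2.boxPoints(r)).tolist(),np.round(r[0],1),np.round(r[1],1),round(r[2],1)
E
python3 - <<'E'
from h import *
for n,b,tb in(("scene",(200,265,320,385),(350,125,480,220)),("top",(370,180,480,270),(95,160,215,290))):
    f=np.load(n+"0.npz");P,C=cloud(f['im'],f['d'],f,b)
    bl,g,r=C.T; sat=C.max(1)-C.min(1)
    br=(r>g)&(r>bl+50)
    print(n,"hist",np.histogram(P[:,2],bins=np.arange(0,.2,.01))[0])
    t=P[(P[:,2]>.125)];print(n,"bar",len(t),t.mean(0),np.percentile(t[:,2],[5,50,95]),rect(t))
    s=P[br&(P[:,2]>.07)&(P[:,2]<.084)];print(n,"top",len(s),np.median(s,0),rect(s))
    l=P[(sat<35)&(P[:,2]>.078)&(P[:,2]<.092)];print("lug",len(l),l.mean(0) if len(l) else 0)
    P,C=cloud(f['im'],f['d'],f,tb);w=P[(P[:,2]>.033)&(P[:,2]<.047)];print(n,"tray",rect(w),np.median(w[:,2]))
    k=b
    cv2.imwrite(f"pics/crop_{n}.png",cv2.resize(f['im'][k[1]:k[3],k[0]:k[2]],None,fx=5,fy=5,interpolation=2))
a=cv2.imread("pics/crop_scene.png");c=cv2.imread("pics/crop_top.png")
h=480;o=[cv2.resize(x,(390,int(x.shape[0]*390/x.shape[1]))) for x in(a,c)]
H=max(x.shape[0] for x in o);o=[cv2.copyMakeBorder(x,0,H-x.shape[0],0,10,0) for x in o]
cv2.imwrite("pics/crop.png",np.hstack(o))
E
```

```text
scene hist [3912  439 2134  252  558 1101  738  835  120  138    9   11   64  155
  171    0    0    0    0]
scene bar 357 [ 0.49586169 -0.25552377  0.13815973] [0.12744243 0.13991655 0.14218078] ([[464.0, -257.0], [520.0, -266.0], [522.0, -251.0], [467.0, -242.0]], array([ 493.2, -254. ]), array([14.6, 56.1]), 81.0)
scene top 727 [ 0.50580739 -0.26696844  0.07670996] ([[461.0, -282.0], [635.0, -290.0], [638.0, -230.0], [463.0, -222.0]], array([ 549.2, -256.1]), array([ 60.6, 174.5]), 87.4)
lug 119 [ 0.503795   -0.25724051  0.08419345]
scene tray ([[440.0, 166.0], [641.0, 159.0], [648.0, 343.0], [447.0, 350.0]], array([544.2, 254.6]), array([184.1, 201.3]), 87.9) 0.03851593528422103
top hist [1667  646 1902  131  397 1086  565  749   49   27    2    6   40  147
  135    0    0    0    0]
top bar 295 [ 0.48833049 -0.25414168  0.13877372] [0.13031778 0.13976191 0.14293018] ([[461.0, -257.0], [515.0, -267.0], [517.0, -253.0], [463.0, -243.0]], array([ 488.9, -255.3]), array([14.4, 55. ]), 79.4)
top top 658 [ 0.47932603 -0.24602383  0.07640428] ([[457.0, -283.0], [518.0, -287.0], [522.0, -227.0], [461.0, -223.0]], array([ 489.7, -255.4]), array([60.2, 60.9]), 86.4)
lug 57 [ 0.49770371 -0.25314406  0.08288498]
top tray ([[439.0, 166.0], [640.0, 158.0], [647.0, 339.0], [446.0, 348.0]], array([543. , 252.7]), array([181.7, 201.4]), 87.6) 0.03897647995746592
```

View pics/crop.png

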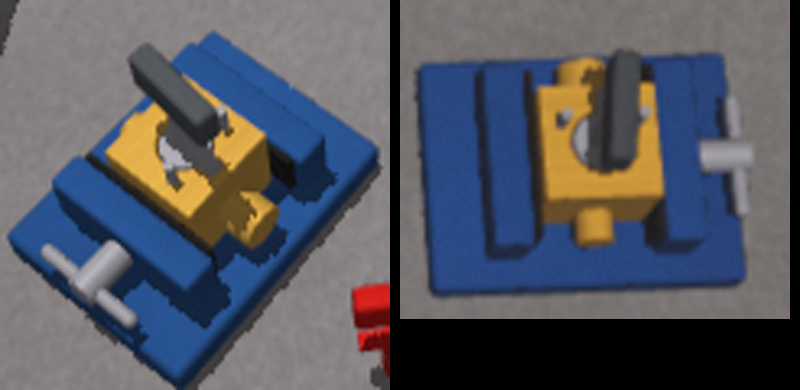

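The crop confirms it: a dark T-bar in the brass valve, with the pins and lug on the +x side. Both views agree:
- **Bar:** centre at about (0.4905, -0.255), top at 0.141 as expected, yaw about -9.5°.
- **Valve:** centre at (0.4897, -0.2554), yaw about -3.7°.
- **Tray:** centre at (0.5435, 0.2535).

The tool's x axis is at about 22°, so it needs to turn about -31.5°.

Call:
send_rows(motion="0 0.026 0.032 0 0 0 -3.2; 0 0.026 0.032 0 0 0 -3.2; 0 0.026 0.032 0 0 0 -3.2; 0 0.026 0.032 0 0 0 -3.2; 0 0.026 0.032 0 0 0 -3.2", force=60)

```text
clock: 0.72
position: [0.3646, -0.4183, 0.292]
ee_rot: [-3.137, -0.161, 0.001]
force: [0.3, 0.4, 0.3]
width: 0.999
gripper_force: 0.0
```

Call:
send_rows(motion="0 0.026 0.032 0 0 0 -3.2; 0 0.026 0.032 0 0 0 -3.2; 0 0.026 0.032 0 0 0 -3.2; 0 0.026 0.032 0 0 0 -3.2; 0 0.022 0.034 0 0 0 -2.7")

```text
clock: 1.35
position: [0.4907, -0.2564, 0.2919]
ee_rot: [-3.13, 0.263, 0.001]
force: [0.5, 0.2, 0.5]
width: 1.0
gripper_force: 0.0
```

Run:
```python
from cell import arm
from h import *
from scipy.spatial.transform import Rotation as R
o=arm.observe();M=R.from_rotvec(o['ee_rot']).as_matrix();print(o['clock'],o['position'],M[:,0],np.degrees(np.arctan2(M[1,0],M[0,0])),o['joints'],o['force'])
```

```text
1.35 [ 0.4906869  -0.25638274  0.29190634] [ 9.85967968e-01 -1.66933933e-01 -4.78593879e-04] -9.60960013735516 [ 0.39887243  0.32103651 -0.01825813  1.74783911  0.00663154  1.0732515
 -1.36013638] [0.54601399 0.18889188 0.47026971]
```

Call:
send_rows(motion="0 0 0.001 -0.03 0 0 0; 0 0 0 -0.03 0 0 0; 0 0 0 -0.03 0 0 0; 0 0 0 -0.02 0 0 0; 0 0 0 -0.006 0 0 0")

```text
clock: 1.98
position: [0.4892, -0.2562, 0.1748]
ee_rot: [-3.13, 0.26, 0.004]
force: [0.3, 0.0, 1.2]
width: 1.001
gripper_force: 0.0
```

Call:
send_rows(motion="0.6 0 0 0 0 0 0; 0.9 0 0 0 0 0 0; 1 0 0 0 0 0 0; 1 0 0 0 0 0 0; 1 0 0 0 0 0 0", force=60)

```text
clock: 2.6
position: [0.4901, -0.2565, 0.1765]
ee_rot: [3.131, -0.26, 0.0]
force: [0.6, 0.0, -0.6]
width: 0.508
gripper_force: 0.0
```

Run:
```python
from cell import arm
import cv2
o=arm.observe();print({k:o[k] for k in('clock','position','ee_rot','force','ft_torque','width','gripper_force')})
im,d=arm.get_image("scene");cv2.imwrite("pics/grasp.png",cv2.resize(im[180:400,150:370],(600,600)))
```

```text
{'clock': 2.6, 'position': array([ 0.49007709, -0.25654604,  0.17646333]), 'ee_rot': array([ 3.13064695e+00, -2.60393733e-01,  4.93644852e-04]), 'force': array([ 0.61891068,  0.04955219, -0.56464995]), 'ft_torque': array([ 0.1065599 ,  0.05918794, -0.04230021]), 'width': 0.5078882855266654, 'gripper_force': 0.0}
```

View pics/grasp.png

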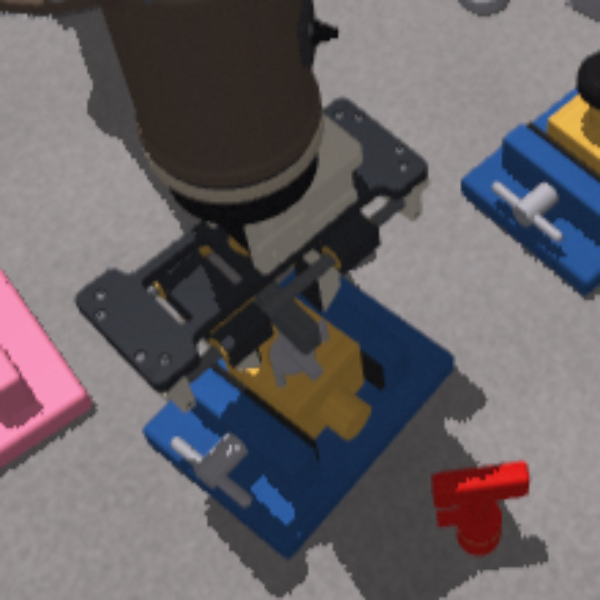

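The fingers, at crop (290,310), straddle the bar and are still closing, with the opening at about half.

Call:
send_rows(motion="1 0 0 0 0 0 0; 1 0 0 0 0 0 0; 1 0 0 0 0 0 0; 1 0 0 0 0 0 0; 1 0 0 0 0 0 0")

```text
clock: 3.28
position: [0.4903, -0.2557, 0.1763]
ee_rot: [-3.13, 0.259, -0.0]
force: [0.9, 5.5, 3.6]
width: 0.147
gripper_force: 59.9
```

Bar gripped: 13.5 mm opening at 60 N. Now I twist, lifting about 2.9 mm per radian.

Call:
send_rows(motion="1 0 0 0 0 0 4; 1 0 0 0.0003 0 0 6; 1 0 0 0.0003 0 0 6; 1 0 0 0.0003 0 0 6; 1 0 0 0.0003 0 0 6")

```text
clock: 3.9
position: [0.4897, -0.256, 0.1766]
ee_rot: [-3.099, -0.509, 0.001]
force: [2.0, 2.9, -6.3]
width: 0.147
gripper_force: 59.9
```

```bash
cat > s.py <<'E'
from cell import arm
import numpy as np
from scipy.spatial.transform import Rotation as R
o=arm.observe();M=R.from_rotvec(o['ee_rot']).as_matrix()
print(o['clock'],o['position'].round(4),'yaw',np.degrees(np.arctan2(M[1,0],M[0,0])).round(1),o['force'].round(1),o['ft_torque'].round(2),o['width'],o['joints'].round(2))
E
python3 s.py
```

```text
3.9 [ 0.4897 -0.256   0.1766] yaw 18.6 [ 2.   2.9 -6.3] [ 1.12 -0.55 -0.38] 0.14674842009380637 [ 0.5   0.45 -0.15  1.87  0.09  0.82 -0.94]
```

Call:
send_rows(motion="1 0 0 0 0 0 -5; 1 0 0 0.0003 0 0 -6; 1 0 0 0.0003 0 0 -6; 1 0 0 0.0003 0 0 -6; 1 0 0 0.0003 0 0 -6")

```text
clock: 4.53
position: [0.4901, -0.256, 0.1778]
ee_rot: [-3.127, 0.291, 0.001]
force: [4.1, 3.8, -8.6]
width: 0.146
gripper_force: 60.0
```

Call:
send_rows(motion="1 0 0 0.0003 0 0 -6; 1 0 0 0.0003 0 0 -6; 1 0 0 0.0003 0 0 -6; 1 0 0 0.0001 0 0 -3; 1 0 0 0 0 0 5")

```text
clock: 5.15
position: [0.4899, -0.2555, 0.1788]
ee_rot: [-3.057, 0.719, 0.002]
force: [1.7, 5.2, -3.5]
width: 0.148
gripper_force: 59.9
```

```bash
python3 s.py
python3 - <<'E'
from cell import arm
from h import *
for n,b in(("scene",(200,255,320,385)),("top",(370,180,480,270))):
    im,d=arm.get_image(n);P,C=cloud(im,d,arm.camera_model(n),b)
    f=np.load(n+"0.npz");Q,_=cloud(f['im'],f['d'],f,b)
    for A,K in((P,C),(Q,_)):
        bl,g,r=K.T;s=A[(r>g)&(r>bl+50)&(A[:,2]>.07)&(A[:,2]<.09)];print(n,len(s),np.median(s[:,2]).round(4))
E
```

```text
5.15 [ 0.4899 -0.2555  0.1788] yaw -26.5 [ 1.7  5.2 -3.5] [ 1.6  -0.43 -0.38] 0.14823278239654664 [ 0.35  0.44  0.05  1.89 -0.03  0.82 -1.62]
scene 669 0.0769
scene 743 0.0767
top 375 0.0766
top 659 0.0764
```

The valve top has not moved (0.0769 against 0.0767). I carry on at about 3.3 mm per radian.

Call:
send_rows(motion="1 0 0 0.0004 0 0 7; 1 0 0 0.0004 0 0 7; 1 0 0 0.0004 0 0 7; 1 0 0 0.0004 0 0 7; 1 0 0 0.0004 0 0 7")

```text
clock: 5.88
position: [0.4895, -0.2558, 0.1804]
ee_rot: [-3.131, -0.238, 0.002]
force: [3.1, 3.8, -9.7]
width: 0.151
gripper_force: 59.9
```

Call:
send_rows(motion="1 0 0 0.0004 0 0 7; 1 0 0 0.0004 0 0 7; 1 0 0 0 0 0 -5; 1 0 0 0.0004 0 0 -7; 1 0 0 0.0004 0 0 -7")

```text
clock: 6.5
position: [0.4901, -0.2562, 0.1823]
ee_rot: [-3.14, -0.091, 0.0]
force: [3.6, 3.2, -8.1]
width: 0.146
gripper_force: 60.0
```

Call:
send_rows(motion="1 0 0 0.0004 0 0 -7; 1 0 0 0.0004 0 0 -7; 1 0 0 0.0004 0 0 -7; 1 0 0 0.0004 0 0 -7; 1 0 0 0.0004 0 0 -7")

```text
clock: 7.12
position: [0.4901, -0.2556, 0.1843]
ee_rot: [-3.022, 0.857, 0.002]
force: [4.1, 4.0, -8.4]
width: 0.149
gripper_force: 60.0
```

```bash
python3 s.py
```

```text
7.125 [ 0.4901 -0.2556  0.1843] yaw -31.7 [ 4.1  4.  -8.4] [ 1.33 -0.97  0.3 ] 0.1492576564944316 [ 0.33  0.43  0.07  1.88 -0.04  0.83 -1.7 ]
```

Call:
send_rows(motion="1 0 0 0 0 0 5; 1 0 0 0.0004 0 0 7; 1 0 0 0.0004 0 0 7; 1 0 0 0.0004 0 0 7; 1 0 0 0.0004 0 0 7")

```text
clock: 7.75
position: [0.4897, -0.2557, 0.1858]
ee_rot: [-3.14, -0.047, 0.002]
force: [2.2, 4.2, -7.4]
width: 0.147
gripper_force: 59.9
```

Call:
send_rows(motion="1 0 0 0.0004 0 0 7; 1 0 0 0.0004 0 0 7; 1 0 0 0.0004 0 0 7; 1 0 0 0 0 0 -5; 1 0 0 0.0004 0 0 -7")

```text
clock: 8.38
position: [0.4902, -0.2561, 0.1877]
ee_rot: [-3.128, -0.282, -0.0]
force: [3.1, 4.1, -5.8]
width: 0.146
gripper_force: 59.9
```

Call:
send_rows(motion="1 0 0 0.0004 0 0 -7; 1 0 0 0.0004 0 0 -7; 1 0 0 0.0004 0 0 -7; 1 0 0 0.0004 0 0 -7; 1 0 0 0.0004 0 0 -7")

```text
clock: 9.0
position: [0.4901, -0.2561, 0.19]
ee_rot: [-3.068, 0.673, 0.001]
force: [3.3, 3.4, -3.2]
width: 0.148
gripper_force: 59.9
```

```bash
python3 s.py
python3 - <<'E'
from cell import arm
from h import *
for n,b in(("scene",(200,255,320,385)),("top",(370,180,480,270))):
    im,d=arm.get_image(n);P,C=cloud(im,d,arm.camera_model(n),b)
    bl,g,r=C.T;s=P[(r>g)&(r>bl+50)&(P[:,2]>.07)&(P[:,2]<.09)];print(n,len(s),np.median(s[:,2]).round(4))
E
```

```text
9.0 [ 0.4901 -0.2561  0.19  ] yaw -24.7 [ 3.3  3.4 -3.2] [ 1.07 -0.51  0.03] 0.14792315671010534 [ 0.36  0.43  0.04  1.87 -0.02  0.84 -1.6 ]
scene 705 0.0767
top 431 0.0766
```

The spindle is up 13.5 mm and the valve has not moved. One more twisting swing, then straight up.

Call:
send_rows(motion="1 0 0 0.0004 0 0 7; 1 0 0 0.0004 0 0 7; 1 0 0 0.0004 0 0 7; 1 0 0 0.001 0 0 0; 1 0 0 0.001 0 0 0")

```text
clock: 9.72
position: [0.4898, -0.2565, 0.1934]
ee_rot: [-3.14, 0.099, 0.001]
force: [0.7, 3.4, -4.5]
width: 0.149
gripper_force: 59.9
```

Call:
send_rows(motion="1 0 0 0.004 0 0 0; 1 0 0 0.005 0 0 0; 1 0 0 0.006 0 0 0; 1 0 0 0.008 0 0 0; 1 0 0 0.01 0 0 0")

```text
clock: 10.35
position: [0.4899, -0.2571, 0.2275]
ee_rot: [3.139, -0.097, 0.0]
force: [-0.4, 0.9, -3.4]
width: 0.147
gripper_force: 59.9
```

```bash
python3 s.py
python3 - <<'E'
from cell import arm
from h import *
for n,b in(("scene",(200,255,320,385)),("top",(370,180,480,270))):
    im,d=arm.get_image(n);P,C=cloud(im,d,arm.camera_model(n),b)
    bl,g,r=C.T;s=P[(r>g)&(r>bl+50)&(P[:,2]>.07)&(P[:,2]<.09)];print(n,len(s),np.median(s[:,2]).round(4))
    if n=="scene":cv2.imwrite("pics/lift.png",cv2.resize(im[180:400,150:370],(600,600)))
E
```

```text
10.35 [ 0.4899 -0.2571  0.2275] yaw -3.5 [-0.4  0.9 -3.4] [0.01 0.03 0.04] 0.14715368968887313 [ 0.42  0.39 -0.05  1.83  0.02  0.93 -1.27]
scene 729 0.0769
top 529 0.0764
```

View pics/lift.png

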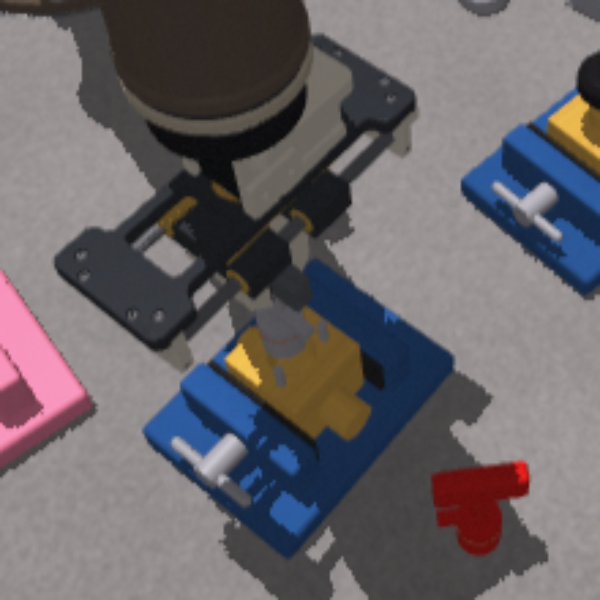

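The spindle is out (foot at about 0.098) and the valve has stayed put. Now up, then across above the knob valve to the tray.

Call:
send_rows(motion="1 0 0 0.02 0 0 0; 1 0 0 0.03 0 0 0; 1 0 0 0.03 0 0 0; 1 0 0 0.03 0 0 0; 1 0 0.02 0.015 0 0 0")

```text
clock: 11.08
position: [0.49, -0.2376, 0.3531]
ee_rot: [3.138, -0.101, 0.003]
force: [0.1, -0.0, -3.3]
width: 0.149
gripper_force: 59.9
```

Call:
send_rows(motion="1 0.004 0.04 0 0 0 0; 1 0.004 0.04 0 0 0 0; 1 0.004 0.04 0 0 0 0; 1 0.004 0.04 0 0 0 0; 1 0.004 0.04 0 0 0 0")

```text
clock: 11.7
position: [0.5093, -0.034, 0.3512]
ee_rot: [-3.14, 0.095, 0.001]
force: [1.3, 0.1, -2.6]
width: 0.147
gripper_force: 59.9
```

Call:
send_rows(motion="1 0.004 0.045 0 0 0 0; 1 0.004 0.045 0 0 0 0; 1 0.004 0.045 0 0 0 0; 1 0.004 0.045 0 0 0 0; 1 0.004 0.045 0 0 0 0")

```text
clock: 12.32
position: [0.5289, 0.1908, 0.3511]
ee_rot: [3.14, -0.095, -0.002]
force: [0.7, 0.7, -3.3]
width: 0.147
gripper_force: 59.9
```

Call:
send_rows(motion="1 0 0.04 0 0 0 0; 1 0 0.018 0 0 0 0; 1 0 0 -0.03 0 0 0; 1 0 0 -0.04 0 0 0; 1 0 0 -0.04 0 0 0")

```text
clock: 12.95
position: [0.5295, 0.2461, 0.2404]
ee_rot: [3.14, -0.097, -0.0]
force: [0.4, -1.1, -2.8]
width: 0.151
gripper_force: 59.9
```

```bash
python3 s.py
python3 - <<'E'
from cell import arm
import cv2
im,d=arm.get_image("scene");cv2.imwrite("pics/tray.png",cv2.resize(im[20:260,280:520],(600,600)))
E
```

```text
12.95 [0.5295 0.2461 0.2404] yaw -3.5 [ 0.4 -1.1 -2.8] [ 0.03  0.07 -0.01] 0.1510038464314715 [-0.31  0.44 -0.3   1.72  0.15  1.   -2.3 ]
```

View pics/tray.png

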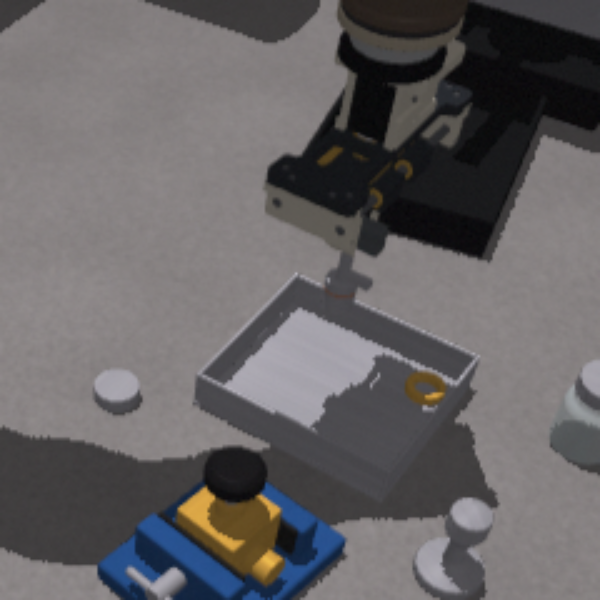

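The held spindle, at crop (345,285), is over the tray and clear of the collar at (425,388). The foot is at about 0.111 and contact is expected at TCP z of about 0.133.

Call:
send_rows(motion="1 0 0 -0.03 0 0 0; 1 0 0 -0.03 0 0 0; 1 0 0 -0.025 0 0 0; 1 0 0 -0.012 0 0 0; 1 0 0 -0.004 0 0 0")

```text
clock: 13.62
position: [0.53, 0.2463, 0.1407]
ee_rot: [3.14, -0.097, -0.001]
force: [0.4, -0.3, -2.3]
width: 0.146
gripper_force: 59.9
```

Call:
send_rows(motion="1 0 0 -0.001 0 0 0; 1 0 0 -0.001 0 0 0; 1 0 0 -0.001 0 0 0; 1 0 0 -0.001 0 0 0; 1 0 0 0 0 0 0")

```text
clock: 14.25
position: [0.5299, 0.2465, 0.1366]
ee_rot: [3.14, -0.096, -0.0]
force: [0.6, -1.2, -3.0]
width: 0.148
gripper_force: 59.9
```

Call:
send_rows(motion="1 0 0 -0.001 0 0 0; 1 0 0 -0.001 0 0 0; 1 0 0 -0.001 0 0 0; 1 0 0 0 0 0 0")

```text
clock: 14.75
position: [0.5299, 0.2464, 0.1335]
ee_rot: [3.14, -0.096, -0.0]
force: [-0.1, 0.2, -2.7]
width: 0.146
gripper_force: 59.9
```

Call:
send_rows(motion="1 0 0 -0.0005 0 0 0; 1 0 0 -0.0005 0 0 0; 1 0 0 0 0 0 0")

```text
clock: 15.12
position: [0.5301, 0.2466, 0.1333]
ee_rot: [-3.14, 0.096, -0.001]
force: [-2.0, -0.5, 5.4]
width: 0.147
gripper_force: 59.9
```

Contact felt (force rose from -2.7 to +5.4 N), so I release slowly and go straight up.

Call:
send_rows(motion="0.8 0 0 0 0 0 0; 0.75 0 0 0 0 0 0; 0.7 0 0 0 0 0 0; 0.6 0 0 0 0 0 0; 0.5 0 0 0 0 0 0")

```text
clock: 15.75
position: [0.53, 0.2464, 0.1326]
ee_rot: [3.14, -0.096, -0.0]
force: [0.3, -0.2, -0.1]
width: 0.455
gripper_force: 0.0
```

Call:
send_rows(motion="0.3 0 0 0 0 0 0; 0.2 0 0 0 0 0 0; 0.2 0 0 0.02 0 0 0; 0.2 0 0 0.04 0 0 0; 0.2 0 0 0.04 0 0 0")

```text
clock: 16.38
position: [0.5298, 0.2464, 0.2336]
ee_rot: [3.14, -0.096, -0.001]
force: [0.2, -0.4, 0.5]
width: 0.801
gripper_force: 0.0
```

Call:
send_rows(motion="0.2 0 0 0.05 0 0 0; 0.2 -0.02 0 0.04 0 0 0; 0.2 -0.04 0 0 0 0 0; 0.2 -0.04 0 0 0 0 0; 0.2 0 0 0 0 0 0")

```text
clock: 17.0
position: [0.4275, 0.2468, 0.3232]
ee_rot: [3.14, -0.092, 0.0]
force: [1.0, 0.3, -0.6]
width: 0.798
gripper_force: 0.0
```

```bash
python3 s.py
python3 - <<'E'
from cell import arm
from h import *
im,d=arm.get_image("scene");cv2.imwrite("pics/end.png",im)
P,C=cloud(im,d,arm.camera_model("scene"),(200,255,320,385))
bl,g,r=C.T;s=P[(r>g)&(r>bl+50)&(P[:,2]>.07)&(P[:,2]<.09)];print(len(s),np.median(s[:,2]).round(4))
E
```

```text
17.0 [0.4275 0.2468 0.3232] yaw -3.3 [ 1.   0.3 -0.6] [-0.04  0.01  0.02] 0.7982580207469426 [-0.34  0.22 -0.35  1.82  0.08  1.12 -2.35]
971 0.0768
```

View pics/end.png

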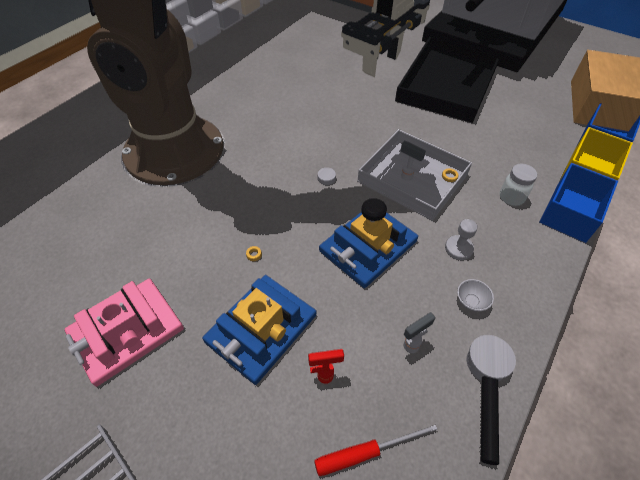

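The spindle stands in the tray at (410,160), the valve at (258,310) is empty with its top at the original height, and the gripper is clear.

```bash
python3 -c "
from cell import arm
print(arm.sign_off())"
```

```text
the job is handed in; nothing more can be done
None
```

The job is handed in at about 17 s: the spindle was twisted free without the valve body measurably moving, and it was set down and let go standing in the tray; no verdict was returned.

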